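Free-run the encoder wheel and stop it on its index

ROBOT

A 7-joint arm with a two-finger parallel gripper is mounted at the origin on the work surface. World frame = base frame: x ahead of the robot, y to its left, z up, the work surface at z = 0. Lengths are in m, angles in rad, forces in N, time in s.
With the tool pointing down it reaches from about 0.425 to 0.95 m from the base axis. Payload 16.7 kg.
Tool frame: the origin (TCP) lies on the centre line of the jaws, within the pads' length; the fingertips stand 14 mm ahead of it and the grasp point (between the pads) lies 5 mm behind it (env.tip_reach is the distance from the TCP to the fingertips, in m); z points along the fingers, y is the line along which they close (so a half turn about z gives the same grasp; the last joint's range is limited). The gripper opens to 94 mm and grips with 3 to 60 N. Pads are 16 mm wide; open, the fingers measure 119 mm over their backs; the gripper's body (75 mm by 177 mm) begins 78 mm behind the grasp point.
Start: joints at [0.995, 0.426, 0.074, 1.606, -0.034, 1.111, -0.067], TCP at [0.279, -0.614, 0.219] pointing down, gripper open.
Joint ranges: [-2.85, 2.85], [-0.5, 2.14], [-1.23, 1.37], [0.21, 2.46], [-1.02, 4.16], [0.16, 2.05], [-2.73, 2.73]. Speed limits (rad/s): [1.89, 1.89, 2.39, 2.39, 3.01, 3.01, 3.01].

INTERFACE

Orientations are given as [roll, pitch, yaw] about the fixed x, y, z axes, in that order (R = Rz(yaw) Ry(pitch) Rx(roll)).
In Python, from rig import sensors, imaging, env, models gives the robot as it stands.
- The arm moves only by the shell command python3 -m jog 'ROWS' [FORCE]. ROWS is JSON, a list of rows, each a list of 7 numbers: the finger opening in m, from 0 to 0.094, then the shift along the tool's x, y, z in m, then the turn, a rotation vector about the tool's x, y, z in degrees. A call has 1 to 12 rows; each row is the pose to reach, as a shift and turn from the pose commanded when the call began, along the tool's axes at that moment; what a row does not reach only later rows make up. A row lasts 1/8 s, in which the tool goes at most 62.5 mm and 10.7 degrees, less where a joint would pass 70% of its speed; a pose out of reach is approached as far as the arm can. A call with a gripper value outside its range is refused whole. The fingers move at their own pace and stop on an object; FORCE is the grip in N (left out, the last holds). Time passes only in rows, so rows that repeat a pose let the fingers close. It gives the time, the measured TCP pose, the force, the opening and the grip force at its end, in the units of the state.
- sensors.get_obs(): the state, without advancing time (a new reading comes with each control period).
- imaging.capture(name): name is "scene" or "top"; returns a dict with "frame" (420x560x3 uint8, blue, green, red), "intrinsics" (3x3 intrinsics, pixels), "position" and "orientation" of the camera in the world. Camera axes: x right, y down, z forward; pixel columns grow to the right and rows downward; lengths in m; the calibration is good to about 2 mm. A picture is of the moment at which its call begins. There is no depth.
- env.job_done(): hands the job in; it is judged then, once.
Trained networks look in the newest picture that a camera, given by its name, has taken for a name from the list of things; names that differ only in an ending like _2 or _b are one class to them, and where a whole thing is asked for, a point or a joint stands for the part that bears it (a point fixed in the world has none). Each returns a list of dicts, best first, with "score" (0 to 1); they miss things now and then, are a little off and sometimes report something else, mostly with a low value. They report only what shows in the picture. A call takes as long as a camera call.
- models.trace(thing, camera): "mask" (420x560 bool, what is visible of it) and "extent" ([left, top, width, height] in pixels, round what is visible of it).
- models.pinpoint(thing, camera): "xy" ([column, row] in pixels: a listed point, or the origin of a listed thing).
The state is a dict: "time_s": time; "joint_pos": joint angles; "dq": joint speeds; "effort": joint torques, N m; "position": TCP position; "orientation": TCP orientation; "force": force on the tool from outside, world axes, zero at the start; "torque": the same for the moment, N m; "grip_width": finger opening in m; "gripper_force": force on a finger pad.
Only numpy, scipy, OpenCV 4.12 (cv2) and the standard library are available. Lean on these libraries where they do the work, as an engineer would, in place of code of your own. Each camera call takes 0.05 s, during which the arm holds its last target. There are 200 camera calls.

TASK

Check that the encoder wheel runs freely and park it on its index: with a fingertip, flick it by its pin so that it spins by itself, either way round, and its tab sails past the pointer at least once with nothing touching the wheel. Then, while it is still turning, brake it with a fingertip so that it stops with the tab at the pointer, and take the finger away. It must stop there the first time: once the tab has sailed past, the wheel must not come to a standstill anywhere else; do not lift the wheel off its spindle, and leave the other things on the bench where they are.

Things in the scene. Friction and masses are not known exactly. Their poses are not given: they have to be found in the camera images.
- rig: The encoder rig, fixed to the bench: black base plate 260 x 250 x 12 mm, a central bearing housing (68 mm wide at most) carrying the wheel, a pointer post at the plate's +x edge, a terminal block (top 34 mm above the bench) at its -x edge. Origin: under the plate's centre, on the wheel's axis, at bench height. z up; x points from the wheel's axis to the pointer.
- pointer (a point): Tip of the fixed pointer, a plain aluminium post 16 mm wide (across the radius), 12 mm deep, its top 70 mm above the bench, level with the wheel's top face. This point lies on its inner face, 116 mm from the wheel's axis, 66 mm above the bench.
- disc: The wheel: a flat level aluminium disc, radius 98 mm, 8 mm thick, 0.6 to 0.95 kg, with one tab at its rim and one upright pin. It just sits on its spindle and would lift off: do not. Origin on its axis in the top face, 70 mm above the bench; x points to the tab, the pin is on the -x side. A hub of radius 16 mm rises 8 mm above the top face, which is flat and free from radius 62 to 97 mm all round.
- spindle (a joint): Turn of the wheel in rad, growing anticlockwise seen from above, never wrapped: at 0 and every whole turn (6.283, 12.566, -6.283...) the tab is at the pointer. Starts between 0.6 and 5.68, so the tab first passes the pointer at 6.283 anticlockwise, or 0 clockwise. No stops; it is free, and friction slows the coasting wheel by roughly 0.07 to 0.14 rad/s each second.
- tab (a point): Tip of the index tab, a flat tongue 16 mm wide, 8 mm thick, in the plane of the wheel, standing out 18 mm past its rim. This point is 116 mm from the axis, 66 mm above the bench, and meets the pointer's point when the tab is at the pointer (the tab passes the post without touching).
- pin (a point): The finger pin: upright steel pin on the wheel, 12 mm diameter, standing 24 mm above the wheel's top face, 55 mm from the axis, opposite the tab. This point is at its centre, half-way up, 82 mm above the bench. A gentle flick is enough: let go at 2 rad/s the wheel coasts for some 20 s.
- reel: Solder-reel shaped steel spool, 52 mm diameter, 50 mm tall, standing loose on the bench beside the rig (its centre 230 to 250 mm from the wheel's axis). Origin at the centre of its underside. Not to be disturbed.
- bearing: Small steel ball-bearing ring, 26 mm diameter, 8 mm tall, lying loose on the near right corner of the rig's base plate, its top 20 mm above the bench, well below the wheel. Origin at the centre of its underside. Not to be disturbed.
- driver: Screwdriver with red handle, 160 mm long, lying loose on the right of the bench. Not to be disturbed.
- meter: Orange hand multimeter, 150 x 75 x 36 mm, lying loose on the far left. Origin under its centre. Not to be disturbed.
- board: Green circuit board with a heat sink and components, 100 x 80 mm, 42 mm tall, lying loose on the left. Origin under its centre. Not to be disturbed.
- flux_jar: Amber glass jar, 48 mm diameter, 60 mm tall, standing loose on the right. Origin at the centre of its underside. Not to be disturbed.
- parts_tray: Open cardboard parts tray, 140 x 100 x 35 mm, lying loose on the far right. Origin under its centre. Not to be disturbed.

How it is judged:
By the outcome, as a careful person would: the job done as asked, in the order asked, and still so for the second after the job is handed in, with the robot touching nothing.
It also fails if it takes over 67 s, if anything falls off the work surface, if the arm or the gripper's body presses on something with over 40 N, if the wrist force passes 120 N, or if a joint passes its speed limit or range.

## Working session

There is one attempt and no reset: what is moved stays moved. The work goes in short steps, Python scripts to look and compute and a shell command to move; the robot and the scene stay as the last step left them, time stands still between calls to the robot, and variables do not carry over. Pictures are saved under pics/ and viewed, at most 10 in all, crops included, and the job is handed in when it is done.

```bash
ls; mkdir -p pics
cat > h.py <<'E'
import numpy as np, cv2
from scipy.spatial.transform import Rotation as R
from rig import sensors, imaging, env, models
def rot(c):
    o=np.array(c["orientation"],float)
    return o if o.shape==(3,3) else (R.from_quat(o).as_matrix() if o.size==4 else R.from_euler('xyz',o).as_matrix())
def ray(c,uv,z):
    d=rot(c)@np.linalg.inv(np.array(c["intrinsics"]))@np.array([uv[0],uv[1],1.])
    p=np.array(c["position"]); return p+d*(z-p[2])/d[2]
def pp(t,cam,c,z,n=1):
    return [(round(r["score"],2),np.round(r["xy"],1),np.round(ray(c,r["xy"],z),4)) for r in models.pinpoint(t,cam)[:n]]
E
python3 - <<'E'
from h import *
print(sensors.get_obs())
for cam in("top","scene"):
    c=imaging.capture(cam); cv2.imwrite(f"pics/{cam}0.png",c["frame"])
    print(cam,c["position"],c["orientation"])
    for t,z in dict(rig=0,pointer=.066,disc=.07,tab=.066,pin=.082,reel=0,bearing=.012,flux_jar=0,driver=0.01).items(): print(t,pp(t,cam,c,z))
E
```

```text
pics
{'time_s': 0.0, 'joint_pos': array([ 0.99449438,  0.42672168,  0.07384801,  1.60662133, -0.03415067,
        1.11080795, -0.06706042]), 'dq': array([ 0.00064155, -0.00051169, -0.00037266,  0.00044155,  0.00161145,
       -0.00037676, -0.00168226]), 'effort': array([ 1.10252531e-03, -9.35831666e+01,  3.66679341e+00, -4.54184604e+01,
       -4.88458655e-02,  2.03018443e-02,  1.22207261e-04]), 'position': array([ 0.27923211, -0.61405867,  0.21877608]), 'orientation': array([-3.14029402e+00,  4.88899385e-05,  4.26789559e-01]), 'force': array([ 0.81146086,  0.44270135, -0.11620746]), 'torque': array([-0.03151242, -0.0340657 , -0.04166552]), 'gripper_force': 0.0, 'grip_width': 0.09419733423973924}
top [0.36911602 0.00561631 1.19158542] [-3.01465547  0.01304426 -1.54936651]
rig [(0.81, array([317.3, 211.1]), array([ 0.5221, -0.0701,  0.    ]))]
pointer [(0.88, array([322. , 160.6]), array([ 0.6479, -0.0767,  0.066 ]))]
disc [(0.73, array([324.2, 208.5]), array([ 0.5202, -0.0834,  0.07  ]))]
tab [(0.6, array([363.4, 216.2]), array([ 0.5027, -0.1852,  0.066 ]))]
pin [(0.96, array([301.2,
[... 385 characters left out ...]
 [-2.37720067  0.01440539  2.58545707]
rig [(0.62, array([274.9, 211.1]), array([ 0.531 , -0.0611,  0.    ]))]
pointer [(0.58, array([240.5, 205.5]), array([ 0.6423, -0.0873,  0.066 ]))]
disc [(0.9, array([274. , 194.3]), array([ 0.5271, -0.0695,  0.07  ]))]
tab [(0.65, array([268.4, 174. ]), array([ 0.4902, -0.1681,  0.066 ]))]
pin [(0.75, array([279.2, 203.8]), array([ 0.5414, -0.0131,  0.082 ]))]
reel [(0.72, array([292.5, 266.3]), array([0.6058, 0.166 , 0.    ]))]
bearing [(0.51, array([279.3, 205.1]), array([ 0.5098, -0.067 ,  0.012 ]))]
flux_jar [(0.57, array([241.7, 165.4]), array([ 0.5138, -0.3255,  0.    ]))]
driver [(0.56, array([264.2, 136.1]), array([ 0.363 , -0.4187,  0.01  ]))]
```

Run:
```python
import cv2
a=cv2.imread("pics/top0.png");cv2.imwrite("pics/tc.png",cv2.resize(a[110:310,200:467],None,fx=3,fy=3,interpolation=cv2.INTER_CUBIC))
```

```text
(no output)
```

View pics/tc.png

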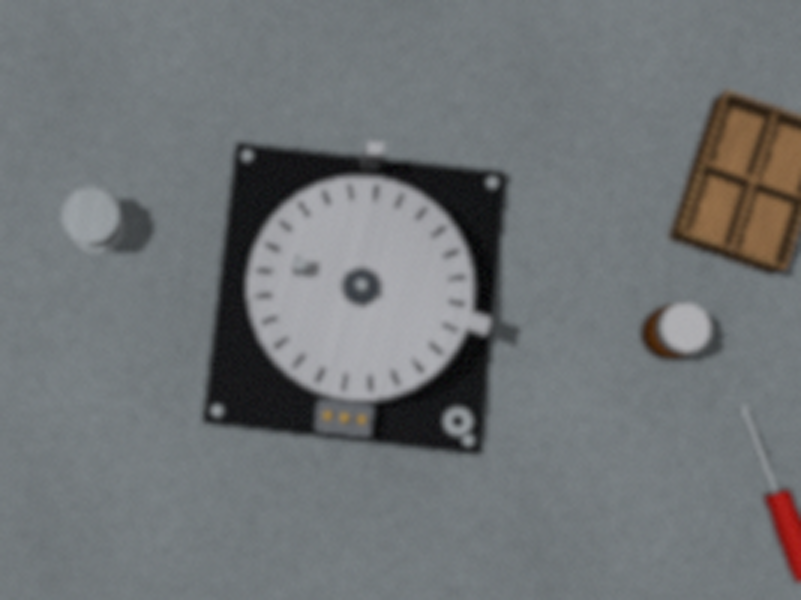

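View pics/scene0.png

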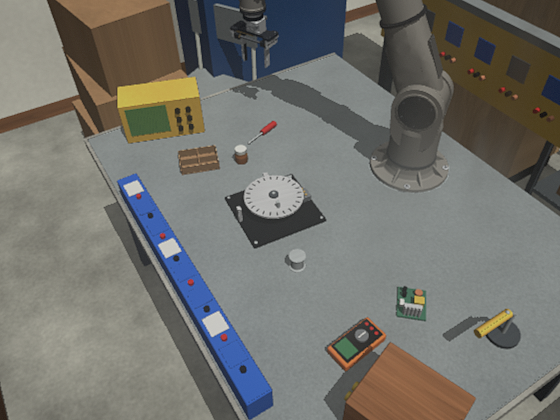

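The pictures show the hub at crop (361,286), the pin dark at (302,268), the tab at (480,323) and the pointer at (374,150). In the scene view the same layout shows with the pointer at (240,213). Next I fit the wheel centre and read the angles from the polar view.

```bash
cat >> h.py <<'E'
def proj(c,P):
    q=(np.atleast_2d(P)-np.array(c["position"]))@rot(c)
    q=q@np.array(c["intrinsics"]).T; return q[:,:2]/q[:,2:]
def polar(c,C,r,n=720,z=.07):
    a=np.arange(n)*2*np.pi/n; r=np.asarray(r)
    P=np.stack([C[0]+r[:,None]*np.cos(a),C[1]+r[:,None]*np.sin(a),np.full((len(r),n),z)],-1)
    uv=proj(c,P.reshape(-1,3)).astype(np.float32).reshape(len(r),n,2)
    g=cv2.cvtColor(c["frame"],cv2.COLOR_BGR2GRAY)
    return a,cv2.remap(g,uv[...,0],uv[...,1],cv2.INTER_LINEAR).astype(float)
E
python3 - <<'E'
from h import *
from scipy.optimize import least_squares
for cam in("top","scene"):
    c=imaging.capture(cam)
    def edge(C):
        a,p=polar(c,C,np.arange(.085,.112,.0005),240)
        m=np.diff(cv2.GaussianBlur(p,(1,5),0),axis=0); return a,.08525+.0005*np.argmin(m,0)
    C=np.array([.527,-.073])
    for _ in range(5):
        a,r=edge(C)
        f=least_squares(lambda x:x[0]*np.cos(a)+x[1]*np.sin(a)+x[2]-r,[0,0,.098],loss='soft_l1',f_scale=.001); C=C+f.x[:2]
    print(cam,"C",C,"r",f.x[2])
    for t,rr in(("tab",np.arange(.103,.113,.001)),("ptr",np.arange(.118,.127,.001))):
        a,p=polar(c,C,rr); p=p.mean(0); k=np.argsort(-p)[:40]; print(t,p.max(),np.median(p),sorted(np.round(np.degrees(a[k]),1)))
    # pin from pinpoint
    models_pin=pp("pin",cam,c,.082); print(models_pin)
E
```

```text
top C [ 0.52868888 -0.07145983] r 0.09902550362703064
tab 159.9090909090909 22.136363636363637 [np.float64(165.0), np.float64(165.5), np.float64(166.0), np.float64(166.5), np.float64(167.0), np.float64(167.5), np.float64(171.5), np.float64(172.0), np.float64(172.5), np.float64(173.0), np.float64(173.5), np.float64(174.0), np.float64(174.5), np.float64(175.0), np.float64(175.5), np.float64(179.5), np.float64(180.0), np.float64(180.5), np.float64(181.0), np.float64(181.5), np.float64(182.0), np.float64(182.5), np.float64(249.5), np.float64(250.0), np.float64(250.5), np.float64(251.0), np.float64(251.5), np.float64(252.0), np.float64(252.5), np.float64(253.0), np.float64(253.5), np.float64(254.0), np.float64(254.5), np.float64(255.0), np.float64(255.5), np.float64(256.0), np.float64(256.5), np.float64(257.0), np.float64(257.5), np.float64(258.0)]
ptr 154.6 27.25 [np.float64(0.0), np.float64(0.5), np.float64(1.0), np.float64(1.5), np.float64(2.0), np.float64(2.5), np.float64(3.0), np.float64(343.5), np.float64(344.0), np.float64(344.5), np.float64(345.0), np.float64(345.5), np.float64(34
[... 1589 characters left out ...]
3.5), np.float64(249.5), np.float64(250.0), np.float64(250.5), np.float64(251.0), np.float64(251.5), np.float64(252.0), np.float64(252.5), np.float64(253.0), np.float64(253.5), np.float64(254.0), np.float64(254.5), np.float64(255.0), np.float64(255.5), np.float64(256.0), np.float64(256.5), np.float64(257.0), np.float64(257.5), np.float64(258.0), np.float64(258.5), np.float64(351.5), np.float64(352.0), np.float64(352.5), np.float64(353.0), np.float64(353.5), np.float64(354.0), np.float64(354.5), np.float64(355.0), np.float64(355.5), np.float64(356.0), np.float64(356.5), np.float64(357.0), np.float64(357.5), np.float64(358.0)]
[(0.69, array([281.3, 204.2]), array([ 0.5367, -0.008 ,  0.082 ]))]
```

```bash
python3 -m jog '[[0,0.044,-0.035,0,0,0,2],[0,0.088,-0.07,0,0,0,4],[0,0.132,-0.105,0,0,0,6],[0,0.176,-0.14,0,0,0,8],[0,0.22,-0.175,0,0,0,10],[0,0.264,-0.21,0,0,0,12],[0,0.308,-0.245,0,0,0,14],[0,0.352,-0.28,0,0,0,16],[0,0.396,-0.315,0,0,0,18],[0,0.44,-0.35,0,0,0,20],[0,0.484,-0.385,0,0,0,22],[0,0.526,-0.417,0,0,0,24.5]]'
python3 -m jog '[[0,0,0,0.0,0,0,0],[0,0,0,0.0,0,0,0]]'
cat >> h.py <<'E'
C0=np.array([.52869,-.07146])
def cen(a,p,lo,hi):
    w=np.where((a>=lo)&(a<=hi),np.clip(p-80,0,None),0); return (w*a).sum()/w.sum(), w.max()
E
python3 - <<'E'
from h import *
o=sensors.get_obs();print(o["time_s"],o["position"],o["orientation"],o["force"])
c=imaging.capture("top");cv2.imwrite("pics/top1.png",c["frame"])
a,p=polar(c,C0,np.arange(.103,.113,.001),1440); print(np.degrees(cen(a,p.mean(0),4.2,4.7)[0]))
a,p=polar(c,C0,np.arange(.118,.127,.001),1440); p=np.roll(p.mean(0),720); print(np.degrees(cen(a,p,2.7,3.5)[0])+180)
print(pp("pin","top",c,.082))
E
```

```text
time_s: 2.7
position: [0.5863, -0.0153, 0.2197]
orientation: [-3.141, -0.001, -0.002]
force: [0.1, -1.0, 0.2]
grip_width: 0.0004
gripper_force: 0.0
time_s: 2.95
position: [0.5854, -0.0174, 0.2193]
orientation: [3.141, 0.0, -0.001]
force: [-0.4, 0.2, -0.1]
grip_width: 0.0003
gripper_force: 0.0
2.95 [ 0.58543522 -0.01743196  0.21933693] [ 3.14133026e+00  3.94557346e-04 -5.41189588e-04] [-0.44808432  0.15134671 -0.09146923]
245.4536041939712
360.7499618357027
[]
```

View pics/top1.png

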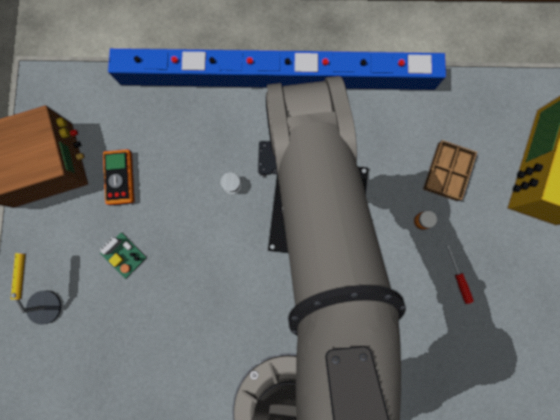

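The arm covers the wheel in the top view, so I will try the scene camera.

Run:
```python
from h import *
c=imaging.capture("scene");f=c["frame"];b=cv2.imread("pics/scene0.png")[90:290,170:370];cv2.imwrite("pics/sc1.png",np.hstack([cv2.resize(x,None,fx=2,fy=2,interpolation=cv2.INTER_CUBIC) for x in(f[90:290,170:370],b)]))
# pointer / tab centroids in initial images, at true top plane z=.07
for cam,img,C in(("top","pics/top0.png",C0),("scene","pics/scene0.png",np.array([.53103,-.06687]))):
    c=imaging.capture(cam) ; c["frame"]=cv2.imread(img)
    a,p=polar(c,C,np.arange(.104,.113,.001),1440); print(cam,np.degrees(cen(a,p.mean(0),4.2,4.7)[0]))
    a,p=polar(c,C,np.arange(.119,.126,.001),1440); p=np.roll(p.mean(0),720); print(np.round(p[560:760:8]))
```

```text
top 253.8373473541384
[ 20.  20.  21.  24.  32.  44.  61.  78.  90.  99. 105. 112. 116. 119.
 120. 126. 144. 157. 156. 135. 119. 116. 114. 114. 114.]
scene 254.71654038000224
[116.  69.  53.  52.  53.  54.  54.  53.  54.  54.  53.  54.  52.  51.
  53. 108. 164. 185. 183. 158. 112.  84.  68.  55.  52.]
```

View pics/sc1.png

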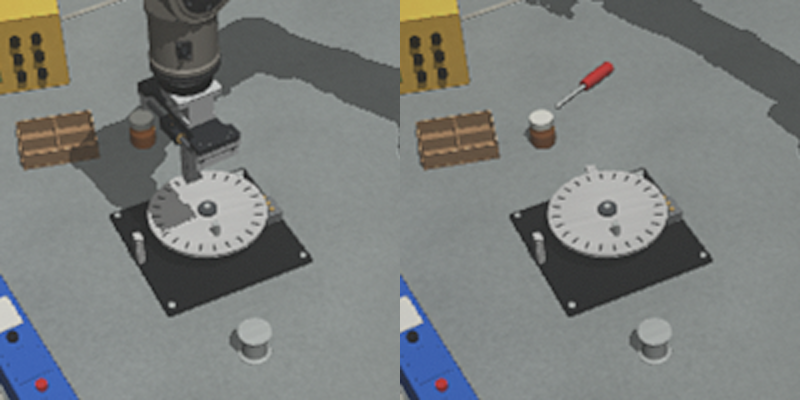

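```bash
python3 -m jog '[[0,-0.036,0,0.0,0,0,0],[0,-0.073,0,0.02,0,0,0],[0,-0.073,0,0.06,0,0,0],[0,-0.073,0,0.1,0,0,0],[0,-0.073,0,0.125,0,0,0],[0,-0.073,0,0.125,0,0,0],[0,-0.073,0,0.125,0,0,0]]'
python3 - <<'E'
from h import *
c=imaging.capture("scene");f=c["frame"];cv2.imwrite("pics/sc2.png",cv2.resize(f[150:240,210:330],None,fx=6,fy=6,interpolation=cv2.INTER_CUBIC))
E
```

```text
time_s: 4.08
position: [0.5132, -0.0173, 0.0955]
orientation: [-3.142, -0.001, -0.001]
force: [0.5, 0.3, 0.9]
grip_width: 0.0003
gripper_force: 0.0
```

View pics/sc2.png

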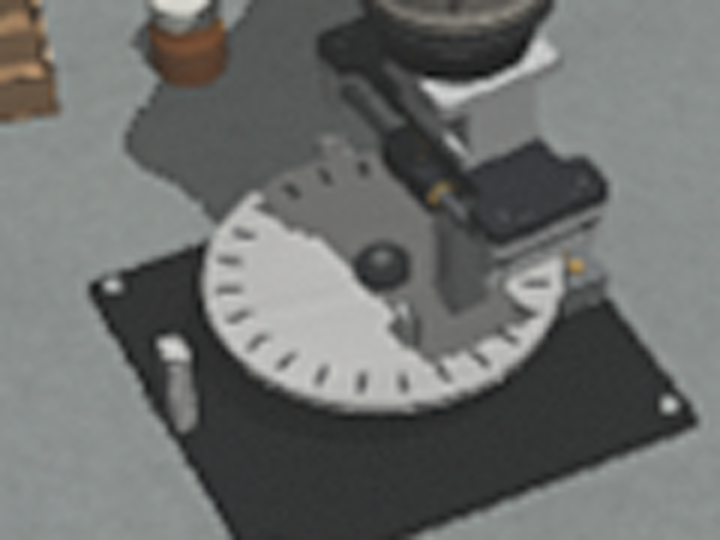

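The finger (462,280) stands on the −x side of the pin (405,325), clear of the hub (383,262), and the pointer is at (172,345). Now I flick clockwise.

```bash
python3 -m jog '[[0,0.005,0,0,0,0,0],[0,0.01,0,0,0,0,0],[0,0.015,0.001,0,0,0,0],[0,0.02,0.003,0,0,0,0],[0,0.026,0.006,0,0,0,0],[0,0.034,0.009,0,0,0,0],[0,0.043,0.011,0,0,0,0],[0,0.043,0.011,-0.02,0,0,0],[0,0.01,0.02,-0.055,0,0,0],[0,-0.03,0.035,-0.055,0,0,0],[0,-0.063,0.045,-0.055,0,0,0],[0,-0.063,0.045,-0.045,0,0,0]]'
cat >> h.py <<'E'
CS=np.array([.53103,-.06687])
def tab(c,lo=-40,hi=160):
    a,p=polar(c,CS,np.arange(.104,.113,.001),1440); p=np.roll(p.mean(0),720); d=np.degrees(a)-180
    k=cv2.GaussianBlur(p[None],(35,1),0)[0]-cv2.GaussianBlur(p[None],(161,1),0)[0]*.8
    m=(d>=lo)&(d<=hi); i=np.flatnonzero(m)[np.argmax(k[m])]
    s=slice(i-22,i+23); w=np.clip(p[s]-(p[s].max()+p[s].min())/2,0,None)
    return d[i],round((w*d[s]).sum()/w.sum(),1),round(k[i]),
E
cat > meas.py <<'E'
from h import *; import sys
for i in range(int(sys.argv[1])):
    t=sensors.get_obs()["time_s"]; c=imaging.capture("scene"); print(round(t,3),tab(c))
o=sensors.get_obs();print(o["time_s"],o["position"])
cv2.imwrite("pics/m.png",c["frame"])
E
python3 meas.py 4; cp pics/m.png pics/m1.png
```

```text
time_s: 5.62
position: [0.4488, -0.063, 0.1402]
orientation: [3.141, -0.001, -0.002]
force: [0.8, -0.9, 0.3]
grip_width: 0.0009
gripper_force: 0.0
5.625 (np.float64(149.0), np.float64(149.5), 64)
5.675 (np.float64(142.75), np.float64(143.4), 65)
5.725 (np.float64(136.75), np.float64(137.2), 70)
5.775 (np.float64(131.5), np.float64(131.5), 74)
5.825 [ 0.45050783 -0.06162515  0.13946095]
```

```bash
python3 -m jog '[[0,0,0,0.015,0,0,0],[0,0,0,0.03,0,0,0],[0,0,0,0.044,0,0,0],[0,0,0,0.048,0,0,0],[0,0,0,0.048,0,0,0],[0,0,0,0.048,0,0,0]]'; python3 meas.py 10; cp pics/m.png pics/m2.png
```

```text
time_s: 6.58
position: [0.4498, -0.062, 0.0918]
orientation: [-3.142, -0.001, -0.001]
force: [0.4, 0.1, 0.8]
grip_width: 0.0001
gripper_force: 0.0
6.575 (np.float64(39.25), np.float64(39.0), 86)
6.625 (np.float64(33.50000000000003), np.float64(33.3), 84)
6.675 (np.float64(27.75), np.float64(27.7), 85)
6.725 (np.float64(22.25), np.float64(22.2), 84)
6.775 (np.float64(16.5), np.float64(16.5), 82)
6.825 (np.float64(10.499999999999972), np.float64(10.9), 83)
6.875 (np.float64(5.25), np.float64(5.3), 82)
6.925 (np.float64(-0.5000000000000284), np.float64(-0.2), 82)
6.975 (np.float64(-5.749999999999972), np.float64(-5.6), 81)
7.025 (np.float64(-11.75), np.float64(-11.3), 80)
7.075 [ 0.4496128  -0.06198771  0.09156474]
```

View pics/m2.png

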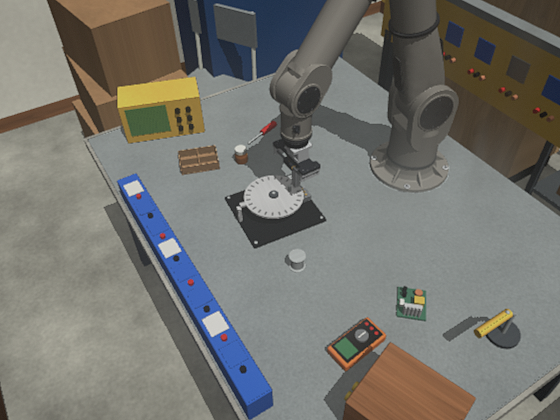

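Tracking is clean: the tab passed the pointer (−5°) at t≈6.97 at about 112°/s with the finger hovering well clear. I'll dry-test the vertical response in the air.

```bash
python3 -m jog '[[0,0,0,-0.012,0,0,0],[0,0,0,-0.012,0,0,0],[0,0,0,-0.012,0,0,0]]'; python3 -m jog '[[0,0,0,0.010,0,0,0]]'
cat > z.py <<'E'
from h import *
for i in range(5):
    o=sensors.get_obs();print(round(o["time_s"],3),o["position"][2]); imaging.capture("scene")
E
python3 z.py; python3 meas.py 3
```

```text
time_s: 7.45
position: [0.4497, -0.062, 0.1037]
orientation: [3.142, -0.0, -0.001]
force: [-0.2, 0.3, -1.6]
grip_width: 0.0007
gripper_force: 0.0
time_s: 7.58
position: [0.45, -0.062, 0.0935]
orientation: [3.142, -0.001, -0.001]
force: [0.4, 0.1, 0.1]
grip_width: 0.0005
gripper_force: 0.0
7.575 0.09349701929971455
7.625 0.09196372055727385
7.675 0.09225333893756858
7.725 0.09262616257720467
7.775 0.09296737541778571
7.825 (np.float64(151.5), np.float64(152.0), 34)
7.875 (np.float64(151.25), np.float64(151.7), 34)
7.925 (np.float64(151.25), np.float64(151.9), 33)
7.975 [ 0.44965029 -0.06199666  0.09353745]
```

```bash
python3 -m jog '[[0,0,0,0.001,0,0,0],[0,0,0,0.0025,0,0,0],[0,0,0,0.004,0,0,0],[0,0,0,0.005,0,0,0],[0,0,0,0.0055,0,0,0],[0,0,0,0.0055,0,0,0],[0,0,0,0.0055,0,0,0],[0,0,0,0.0055,0,0,0],[0,0,0,0.0055,0,0,0],[0,0,0,0.0055,0,0,0],[0,0,0,0.0055,0,0,0],[0,0,0,0.0055,0,0,0]]'; python3 meas.py 20
```

```text
time_s: 9.48
position: [0.4496, -0.062, 0.088]
orientation: [-3.142, -0.0, -0.001]
force: [-0.5, 0.1, -0.2]
grip_width: 0.0008
gripper_force: 0.0
9.475 (np.float64(93.74999999999994), np.float64(93.7), 84)
9.525 (np.float64(88.75), np.float64(88.8), 85)
9.575 (np.float64(84.0), np.float64(83.9), 86)
9.625 (np.float64(79.25), np.float64(79.0), 85)
9.675 (np.float64(74.25), np.float64(74.1), 88)
9.725 (np.float64(69.25000000000003), np.float64(69.2), 86)
9.775 (np.float64(64.24999999999997), np.float64(64.3), 89)
9.825 (np.float64(59.75), np.float64(59.6), 88)
9.875 (np.float64(54.75), np.float64(54.7), 88)
9.925 (np.float64(50.25000000000003), np.float64(50.0), 87)
9.975 (np.float64(45.24999999999997), np.float64(45.2), 85)
10.025 (np.float64(40.5), np.float64(40.5), 87)
10.075 (np.float64(35.75), np.float64(35.7), 86)
10.125 (np.float64(30.75000000000003), np.float64(31.0), 85)
10.175 (np.float64(26.25000000000003), np.float64(26.3), 85)
10.225 (np.float64(21.49999999999997), np.float64(21.6), 85)
10.275 (np.float64(16.75), np.float64(16.9), 84)
10.325 (np.float64(12.0), np.float64(12.1), 83)
10.375 (np.float64(7.25), np.float64(7.6), 83)
10.425 (np.float64(2.5000000000000284), np.float64(2.8), 83)
10.475 [ 0.44960219 -0.061971    0.08800107]
```

```bash
H='[[0,0,0,0,0,0,0],[0,0,0,0,0,0,0]]'; python3 -m jog '[[0,0,0,0,0,0,0],[0,0,0,0,0,0,0],[0,0,0,0,0,0,0],[0,0,0,0,0,0,0],[0,0,0,0,0,0,0],[0,0,0,0,0,0,0],[0,0,0,0,0,0,0],[0,0,0,0,0,0,0],[0,0,0,0,0,0,0],[0,0,0,0,0,0,0],[0,0,0,0,0,0,0],[0,0,0,0,0,0,0]]' >/dev/null;  python3 -m jog '[[0,0,0,0,0,0,0],[0,0,0,0,0,0,0],[0,0,0,0,0,0,0],[0,0,0,0,0,0,0],[0,0,0,0,0,0,0],[0,0,0,0,0,0,0],[0,0,0,0,0,0,0],[0,0,0,0,0,0,0],[0,0,0,0,0,0,0],[0,0,0,0,0,0,0],[0,0,0,0,0,0,0],[0,0,0,0,0,0,0]]'; python3 meas.py 15
```

```text
time_s: 13.48
position: [0.4495, -0.062, 0.088]
orientation: [-3.142, 0.0, -0.001]
force: [0.0, -0.5, 0.3]
grip_width: 0.0007
gripper_force: 0.0
13.475 (np.float64(103.75), np.float64(103.5), 86)
13.525 (np.float64(99.75), np.float64(99.7), 86)
13.575 (np.float64(96.0), np.float64(95.8), 85)
13.625 (np.float64(92.0), np.float64(91.9), 86)
13.675 (np.float64(87.99999999999994), np.float64(88.0), 86)
13.725 (np.float64(84.75), np.float64(84.4), 88)
13.775 (np.float64(80.5), np.float64(80.4), 88)
13.825 (np.float64(76.25), np.float64(76.5), 87)
13.875 (np.float64(73.0), np.float64(72.8), 88)
13.925 (np.float64(68.75), np.float64(69.0), 88)
13.975 (np.float64(64.99999999999997), np.float64(65.2), 88)
14.025 (np.float64(61.74999999999997), np.float64(61.6), 90)
14.075 (np.float64(58.0), np.float64(57.9), 90)
14.125 (np.float64(54.24999999999997), np.float64(54.1), 89)
14.175 (np.float64(50.75), np.float64(50.4), 88)
14.225 [ 0.44959172 -0.06198932  0.08800879]
```

```bash
python3 -m jog '[[0,0,0,0,0,0,0],[0,0,0,0,0,0,0],[0,0,0,0,0,0,0],[0,0,0,0,0,0,0],[0,0,0,0,0,0,0],[0,0,0,0,0,0,0],[0,0,0,0,0,0,0],[0,0,0,0,0,0,0],[0,0,0,0,0,0,0],[0,0,0,0,0,0,0],[0,0,0,0,0,0,0],[0,0,0,0,0,0,0]]' >/dev/null;  python3 -m jog '[[0,0,0,0,0,0,0],[0,0,0,0,0,0,0],[0,0,0,0,0,0,0],[0,0,0,0,0,0,0],[0,0,0,0,0,0,0],[0,0,0,0,0,0,0],[0,0,0,0,0,0,0],[0,0,0,0,0,0,0],[0,0,0,0,0,0,0],[0,0,0,0,0,0,0],[0,0,0,0,0,0,0],[0,0,0,0,0,0,0]]' >/dev/null;  python3 -m jog '[[0,0,0,0,0,0,0],[0,0,0,0,0,0,0],[0,0,0,0,0,0,0],[0,0,0,0,0,0,0],[0,0,0,0,0,0,0],[0,0,0,0,0,0,0],[0,0,0,0,0,0,0],[0,0,0,0,0,0,0],[0,0,0,0,0,0,0],[0,0,0,0,0,0,0],[0,0,0,0,0,0,0],[0,0,0,0,0,0,0]]'>/dev/null;   python3 -m jog '[[0,0,0,0,0,0,0],[0,0,0,0,0,0,0],[0,0,0,0,0,0,0],[0,0,0,0,0,0,0],[0,0,0,0,0,0,0],[0,0,0,0,0,0,0],[0,0,0,0,0,0,0],[0,0,0,0,0,0,0],[0,0,0,0,0,0,0],[0,0,0,0,0,0,0]]'; python3 meas.py 12; cp pics/m.png pics/m3.png
python3 - <<'E'
from h import *
c=imaging.capture("scene")
a,p=polar(c,CS,np.arange(.119,.126,.001),1440); p=np.roll(p.mean(0),720);print(np.degrees(cen(a,np.where(p>110,p,0),2.9,3.3)[0])-180)
E
```

```text
time_s: 19.98
position: [0.4496, -0.062, 0.088]
orientation: [-3.142, 0.0, -0.001]
force: [0.0, -0.0, -0.1]
grip_width: 0.0005
gripper_force: 0.0
19.975 (np.float64(66.25), np.float64(66.1), 89)
20.025 (np.float64(63.75), np.float64(63.9), 91)
20.075 (np.float64(61.74999999999997), np.float64(61.7), 91)
20.125 (np.float64(59.75), np.float64(59.4), 90)
20.175 (np.float64(57.00000000000003), np.float64(57.3), 90)
20.225 (np.float64(55.24999999999997), np.float64(55.0), 91)
20.275 (np.float64(53.0), np.float64(52.8), 91)
20.325 (np.float64(51.00000000000003), np.float64(50.7), 90)
20.375 (np.float64(48.75), np.float64(48.5), 88)
20.425 (np.float64(46.75), np.float64(46.4), 88)
20.475 (np.float64(44.25), np.float64(44.2), 87)
20.525 (np.float64(42.0), np.float64(42.0), 88)
20.575 [ 0.44956642 -0.06198509  0.08800485]
-4.984388946410064
```

```bash
python3 -m jog '[[0,0,0,0,0,0,0],[0,0,0,0,0,0,0],[0,0,0,0,0,0,0],[0,0,0,0,0,0,0],[0,0,0,0,0,0,0],[0,0,0,0,0,0,0],[0,0,0,0,0,0,0],[0,0,0,0,0,0,0],[0,0,0,0.007,0,0,0],[0,0,0,0.007,0,0,0],[0,0,0,0.007,0,0,0]]'; python3 meas.py 3; cp pics/m.png pics/m4.png
python3 - <<'E'
import cv2
f=cv2.imread("pics/m4.png");cv2.imwrite("pics/m4c.png",cv2.resize(f[150:240,210:330],None,fx=6,fy=6,interpolation=cv2.INTER_CUBIC))
E
```

```text
time_s: 22.0
position: [0.4485, -0.0619, 0.0813]
orientation: [3.141, 0.002, -0.001]
force: [-13.6, 2.4, 32.3]
grip_width: 0.0005
gripper_force: 16.2
22.0 (np.float64(-4.749999999999972), np.float64(-4.4), 83)
22.05 (np.float64(-4.5), np.float64(-4.4), 83)
22.1 (np.float64(-4.749999999999972), np.float64(-4.4), 83)
22.15 [ 0.44850432 -0.06193891  0.08136973]
```

View pics/m4c.png

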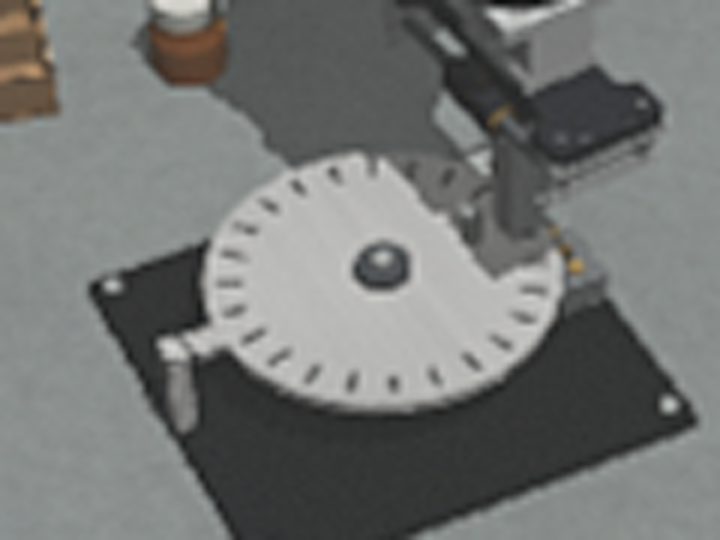

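The tab (210,340) is in line with the pointer (172,347), at rest and within about 1°. I'll lift straight off.

```bash
python3 -m jog '[[0,0,0,-0.015,0,0,0],[0,0,0,-0.05,0,0,0],[0,0,0,-0.1,0,0,0],[0,0,0,-0.1,0,0,0],[0,0,0,-0.1,0,0,0],[0,0,0,-0.1,0,0,0]]'; python3 meas.py 6
```

```text
time_s: 22.9
position: [0.4489, -0.062, 0.18]
orientation: [-3.141, 0.002, -0.001]
force: [0.6, -0.1, -0.7]
grip_width: 0.0001
gripper_force: 0.0
22.9 (np.float64(-4.749999999999972), np.float64(-4.4), 83)
22.95 (np.float64(-4.749999999999972), np.float64(-4.4), 83)
23.0 (np.float64(-4.5), np.float64(-4.4), 83)
23.05 (np.float64(-4.5), np.float64(-4.4), 83)
23.1 (np.float64(-4.749999999999972), np.float64(-4.4), 83)
23.15 (np.float64(-4.749999999999972), np.float64(-4.4), 83)
23.2 [ 0.44945248 -0.06196167  0.18065705]
```

```bash
python3 -c "
from rig import env
print(env.job_done())"
```

```text
the job is handed in; nothing more can be done
None
```

The job is handed in at 23.2 s of the 67 s: I flicked the wheel clockwise, its tab sailed past the pointer untouched three times, and one fingertip press stopped it about 0.6° from the pointer by the camera, where it stayed after the finger lifted clear.

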